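# Take the nose cap off a clamped power driver of unknown thread hand

### The arm

A 7-joint arm with a two-finger parallel gripper is mounted at the origin on the work surface. World frame = base frame: x ahead of the robot, y to its left, z up, the work surface at z = 0. Lengths are in m, angles in degrees, forces in N, time in s.
With the tool pointing down it reaches from about 0.4 to 0.9 m from the base axis. Payload 5.5 kg.
Tool frame: the origin (TCP) lies between the finger pads; the fingertips stand 25 mm ahead of it and the grasp point (between the pads) lies 6 mm ahead of it; z points along the fingers, y is the direction in which the jaws open and shut (so a half turn about z gives the same grasp; the last joint's range is limited). The gripper opens to 92 mm and grips with 3 to 60 N. Pads are 19 mm wide; open, the fingers measure 130 mm over their backs; the gripper's body (75 mm by 190 mm) begins 47 mm behind the grasp point.
Start: joints at [-60.607, 28.699, -24.465, 88.831, 12.651, 65.22, -12.049], TCP at [0.161, 0.63, 0.252] pointing down, gripper open.
Joint ranges: [-164.97, 164.97], [-17.58, 116.51], [-87.97, 89.64], [11.32, 138.91], [-80.73, 260.73], [10.89, 115.49], [-147.41, 147.41]. Speed limits (degrees/s): [147.25, 147.25, 180, 180, 180, 180, 180].

### API

Orientations are given as a 3x3 rotation matrix whose columns are the frame's x, y, z axes.
In Python, from plant import ctrl gives the robot as it stands.
- The arm moves only by the shell command python3 -m jog 'ROWS' [OPENING] [FORCE]. ROWS is JSON, a list of rows, each a list of 6 numbers: the shift along the world's x, y, z in cm, then the turn, a rotation vector about the world's x, y, z in degrees. A call has 1 to 20 rows; each row shifts and turns the commanded pose from where the row before left it; what a row does not reach is not made up. A row lasts 1/8 s, in which the tool goes at most 62.5 mm and 10.7 degrees, less where a joint would pass 70% of its speed; a pose out of reach is approached as far as the arm can. A call with a gripper value outside its range is refused whole. OPENING is the finger opening in cm, from 0 to 9.18, set as the call begins (- or left out, the last holds). The fingers move at their own pace and stop on an object; FORCE is the grip in N (left out, the last holds). Time passes only in rows, so rows that do not move let the fingers close. It gives the time, the measured TCP pose, the force and the opening at its end, in the units of the state.
- ctrl.state(): the state, without advancing time (a new reading comes with each control period).
- ctrl.capture(name): name is "scene" or "top" or "wrist"; returns a dict with "image" (384x512x3 uint8, red, green, blue), "range_z" (384x512 float32, m along the optical axis (not along the pixel's ray), 0 where there is no reading), "mtx" (3x3 intrinsics, pixels), "eye" and "rotation" of the camera in the world; the wrist camera has in their place "tool_from_camera" (4x4, takes a point from camera to tool coordinates, whose origin is the TCP and whose axes are the flange's). Camera axes: x right, y down, z forward; pixel columns grow to the right and rows downward; lengths in m; the calibration is good to about 2 mm. The wrist camera is an equidistant fisheye: a pixel r from the principal point sees the ray r / f radians off the axis. A picture is of the moment at which its call begins: read the wrist's pose just before it.
- ctrl.finish_job(): hands the job in, once; it reports no verdict.
Trained networks look in the newest picture that a camera, given by its name, has taken for a name from the list of things; names that differ only in an ending like _2 or _b are one class to them, and where a whole thing is asked for, a point or a joint stands for the part that bears it (a point fixed in the world has none). Each returns a list of dicts, best first, with "conf" (0 to 1); they miss things now and then, are a little off and sometimes report something else, mostly with a low value. They report only what shows in the picture. A call takes as long as a camera call. They do not tell look-alikes from the thing itself.
- ctrl.regions_of(thing, camera): "mask" (384x512 bool, what is visible of it) and "at" ([column, row] in pixels, amid what is visible of it).
The state is a dict: "time": time; "joint_positions": joint angles; "dq": joint speeds; "joint_efforts": joint torques, N m; "tool_pos": TCP position; "eef_rot": TCP orientation; "wrist_force": force on the tool from outside, world axes, zero at the start; "ft_torque": the same for the moment, N m; "grip_width": opening from 0.0 (shut) to 1.0 (fully open).
Only numpy, scipy, OpenCV 4.12 (cv2) and the standard library are available. Lean on these libraries where they do the work, as an engineer would, in place of code of your own. Each camera call takes 0.05 s, during which the arm holds its last target.

### The job

The power screwdriver is clamped nose-up in the bench stand: slide the stand's keeper away from the nose cap to its end stop and leave it there, then loosen the cap, which may have a normal or a reverse quick thread, so try one way and, if it will not come free, the other. Lift the cap straight up off the nose to about 10 cm above its seat and finish while still holding it there in the gripper, upright above the nose; do not put it down or let go, and leave the tray, the small screwdriver and the white shell where they are.

Things in the scene. Friction and masses are not known exactly. Their poses are not given: they have to be found in the camera images.
- stand: Aluminium bench stand, 120 mm (x) by 210 mm (y), fixed to the table, with a black power screwdriver clamped upright in it. Origin: on the table, on the driver's vertical axis. z up. The deck's top is 100 mm above the table and reaches from y = -50 to +150 mm, x = -50 to +50 mm. The keeper slides along the stand's own y axis.
- nose (a point): Centre of the round seat that the nose cap rests on, on the driver's axis, 104 mm above the table (fixed to the stand). Under the cap a steel nose stub 22 mm across (lip 35 mm) stands 21 mm above it.
- cap_center (a point): Centre of the loose nose cap (grey, black ribs), on its axis, 26 mm above its underside, 130 mm above the table at the start; z up. 50 to 100 g, 52 mm high: a round barrel 44 mm across on a flange 58 mm across and 7 mm high. Grip it from above across the barrel, 30 to 45 mm above its underside, with 10 to 20 N; free, it turns easily with the fingers.
- cap: The same cap; origin at the centre of its underside. Quick thread of unseen hand. Wrong way: it stops dead after 4 degrees (the fingers slip round it) and lifts no more than 2 mm. Right way: it turns 65 degrees to a stop, and lifts straight off anywhere from 52 to 65 degrees. It does not rise while turning. After a wrong try, turn it back those 4 degrees and on by 52 to 65.
- keeper (a joint): Keeper slide in m: 0 = over the cap's flange, 0.050 = end stop, fully withdrawn; starts between 0 and 0.012. Grows along the stand's +y. Friction 1.5 N, stays where left. Its steel fork lies over the flange and keeps the cap from being lifted; the fork's top is 119 mm above the table.
- keeper_grip (a point): Centre of the keeper's black grip block, 18 mm (stand x) by 24 mm (stand y) by 42 mm high, its top 156 mm above the table, 18 mm above this point. At keeper = 0 it lies 60 mm from the driver's axis along the stand's +y.
- tray: Bystander: open blue parts tray 120 by 170 by 50 mm, origin under its centre.
- bit_driver_grip (a point): Bystander: small hand screwdriver, 200 mm long, black handle 26 mm thick, lying on the table; point on its handle.
- shell: Bystander: white domed plastic shell 110 mm across, 50 mm high, origin under its centre.
There are look-alikes about, which are no part of the job. Of the things that look like the cap, the smallest one is meant.

How it is judged:
By the outcome, as a careful person would: the job done as asked, in the order asked, and still so for the second after the job is handed in, while the arm keeps its last pose, push and grip.
It also fails if it takes over 64 s, if anything falls off the work surface, if the arm or the gripper's body presses on something with over 40 N, if the wrist force passes 120 N, or if a joint passes its speed limit or range.

## Working session

There is one attempt and no reset: what is moved stays moved. The work goes in short steps, Python scripts to look and compute and a shell command to move; the robot and the scene stay as the last step left them, time stands still between calls to the robot, and variables do not carry over. Pictures are saved under pics/ and viewed, and the job is handed in when it is done.

```bash
ls; mkdir -p pics
cat > h.py <<'E'
import numpy as np, cv2
from plant import ctrl
def save(c,n,s=1.5):
    im=cv2.cvtColor(c['image'],cv2.COLOR_RGB2BGR); cv2.imwrite('pics/'+n,cv2.resize(im,None,fx=s,fy=s))
def world(c):
    z=c['range_z']; K=c['mtx']; v,u=np.mgrid[:384,:512]
    P=np.stack([(u-K[0,2])/K[0,0]*z,(v-K[1,2])/K[1,1]*z,z],-1)
    W=P@np.array(c['rotation']).T+np.array(c['eye']); W[z==0]=np.nan
    return W
E
python3 - <<'E'
from h import *
print(ctrl.state())
for n in ('scene','top'):
    c=ctrl.capture(n); save(c,n+'1.png'); W=world(c); np.savez(n+'.npz',W=W,**c)
    print(n,c['eye'])
    for t in ('stand','cap','keeper','keeper_grip','tray','shell','bit_driver_grip'):
        for r in ctrl.regions_of(t,n):
            m=r['mask']; p=W[m]; print(t,round(r['conf'],2),r['at'],m.sum(),np.nanmedian(p,0).round(3),np.nanpercentile(p,2,0).round(3),np.nanpercentile(p,98,0).round(3))
E
```

```text
pics
{'time': 0.0, 'joint_positions': array([-60.6071294 ,  28.75436268, -24.4514587 ,  88.89053444,
        12.65093829,  65.2208079 , -12.04951015]), 'dq': array([-0.01138808, -0.00975797,  0.09438427,  0.00587673, -0.02604014,
       -0.00358529,  0.0441027 ]), 'joint_efforts': array([-1.05919398e-04, -5.66587687e+01, -5.81634074e+00, -2.79109436e+01,
       -6.87342044e-02,  3.05566157e-02,  1.74434335e-04]), 'tool_pos': array([0.16059232, 0.62917674, 0.25067615]), 'eef_rot': array([[-9.68966044e-01,  2.47193282e-01, -5.34735025e-04],
       [ 2.47193855e-01,  9.68964206e-01, -1.88807197e-03],
       [ 5.14203918e-05, -1.96166084e-03, -9.99998075e-01]]), 'wrist_force': array([-0.78026639, -0.43349015, -0.59452648]), 'ft_torque': array([ 0.05088009, -0.002353  , -0.0256283 ]), 'grip_width': 0.9987604407331727}
scene [0.82173583 0.26414703 0.66383144]
stand 0.97 [277.0, 204.9] 7526 [ 0.565 -0.018  0.099] [ 0.494 -0.151  0.006] [0.607 0.051 0.15 ]
cap 0.95 [262.6, 153.2] 981 [ 0.54  -0.091  0.142] [ 0.512 -0.121  0.106] [ 0.558 -0.076  0.157]
cap 0.89 [360.8, 191.8] 1635 [0.409 0.03
[... 989 characters left out ...]
0.075]
cap 0.94 [267.4, 210.8] 621 [ 0.53  -0.103  0.153] [ 0.507 -0.129  0.108] [ 0.557 -0.08   0.158]
cap 0.87 [210.8, 274.8] 1038 [0.397 0.02  0.069] [ 0.358 -0.012  0.007] [0.429 0.057 0.075]
keeper 0.77 [245.2, 202.5] 620 [ 0.541 -0.056  0.119] [ 0.507 -0.091  0.102] [ 0.569 -0.022  0.157]
keeper 0.16 [239.9, 206.3] 4578 [ 0.536 -0.043  0.1  ] [ 0.477 -0.15   0.01 ] [0.596 0.043 0.154]
tray 0.6 [255.3, 144.2] 4332 [ 0.692 -0.086  0.004] [ 0.622 -0.169  0.   ] [ 0.751 -0.002  0.051]
shell 0.73 [336.6, 162.9] 1833 [ 0.635 -0.258  0.04 ] [ 0.589 -0.309  0.001] [ 0.685 -0.212  0.05 ]
bit_driver_grip 0.83 [337.8, 267.6] 607 [ 0.408 -0.263  0.022] [ 0.358 -0.277 -0.   ] [ 0.534 -0.252  0.028]
```

View pics/scene1.png

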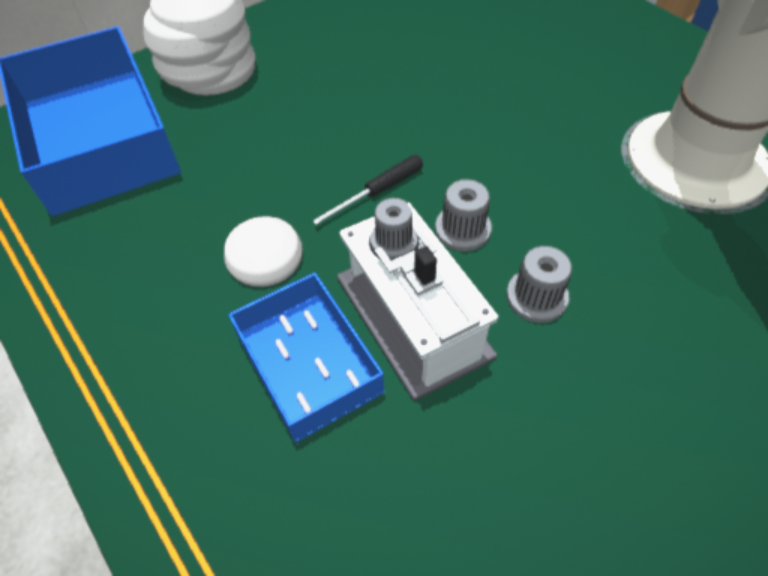

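Run:
```python
from h import *
d=np.load('top.npz'); W=d['W']; im=d['image']
cv2.imwrite('pics/topcrop.png',cv2.cvtColor(cv2.resize(im[150:320,170:370],None,fx=4,fy=4,interpolation=cv2.INTER_CUBIC)[:600,:800],cv2.COLOR_RGB2BGR))
for n in('top','scene'):
    W=np.load(n+'.npz')['W']
    def box(lo,hi): 
        return W[((W>lo)&(W<hi)).all(-1)]
    # cap top
    p=box([.48,-.15,.145],[.6,-.085,.17]); 
    pp=p[:,:2].astype(np.float32); print(n,'captop',len(p),np.median(p,0).round(4),cv2.minEnclosingCircle(pp))
    # grip block
    p=box([.46,-.07,.148],[.62,.06,.165]); print('grip',len(p),np.median(p,0).round(4),cv2.minAreaRect(p[:,:2].astype(np.float32)))
    p=box([.44,-.2,.095],[.64,.1,.105]); print('deck',len(p),cv2.minAreaRect(p[:,:2].astype(np.float32)))
    p=box([.44,-.07,.113],[.64,.1,.125]); print('fork',len(p),cv2.minAreaRect(p[:,:2].astype(np.float32)))
```

```text
top captop 398 [ 0.5334 -0.1045  0.1557] ((0.5336316227912903, -0.10453245788812637), 0.022322511300444603)
grip 115 [ 0.5444 -0.0335  0.1556] ((0.5451096892356873, -0.033431846648454666), (0.02390225976705551, 0.017685383558273315), 80.31092071533203)
deck 3267 ((0.5417178869247437, -0.05485066771507263), (0.1999584287405014, 0.09993746876716614), 80.49119567871094)
fork 379 ((0.5451689958572388, -0.013898417353630066), (0.1179395318031311, 0.0635979026556015), 84.39395904541016)
scene captop 391 [ 0.5353 -0.1023  0.1557] ((0.5337262153625488, -0.10215620696544647), 0.022068141028285027)
grip 163 [ 0.547  -0.0288  0.1553] ((0.5452792644500732, -0.030702995136380196), (0.023514721542596817, 0.0181364007294178), 80.18082427978516)
deck 3418 ((0.5411376357078552, -0.05314214527606964), (0.2012406289577484, 0.10069403052330017), 80.6319580078125)
fork 371 ((0.5439978837966919, -0.012366116046905518), (0.12004692852497101, 0.06455137580633163), 85.08025360107422)
```

View pics/topcrop.png

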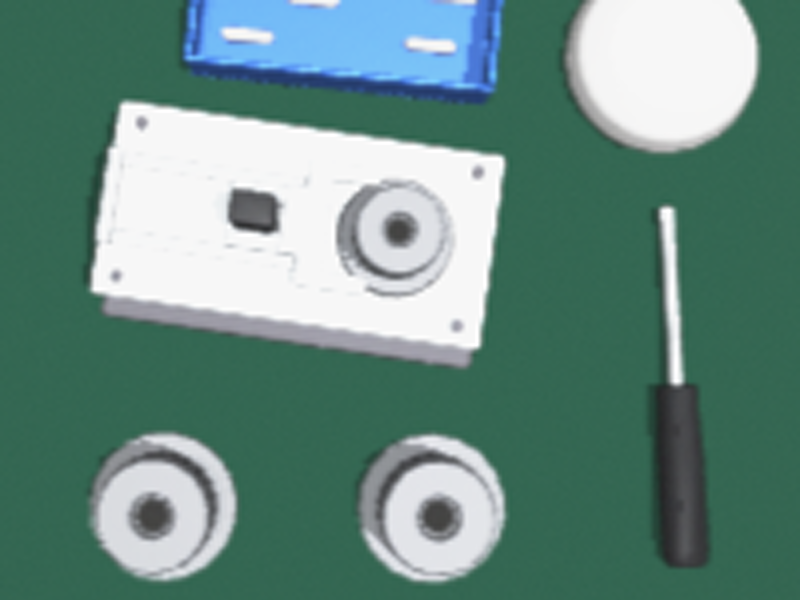

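Three cap-like things show in the top image: the one on the stand at (267,211), and two on the table at (279,275) and (211,275). The crop confirms the stand one: its barrel measures 44 mm across and its top is at 156 mm, and the other two are larger. It is 72 mm from the grip block, so the keeper is at about 0.012. The stand's y axis points at about 80.5° in the world. I'll move above the grip block with the jaws along stand x.

```bash
python3 -m jog '[[2.4,-4.13,0,0,0,-5.33],[2.4,-4.13,0,0,0,-5.33],[2.4,-4.13,0,0,0,-5.33],[2.4,-4.13,0,0,0,-5.33],[2.4,-4.13,0,0,0,-5.33],[2.4,-4.13,0,0,0,-5.33],[2.4,-4.13,0,0,0,-5.33],[2.4,-4.13,0,0,0,-5.33],[2.4,-4.13,0,0,0,-5.33],[2.4,-4.13,0,0,0,-5.33],[2.4,-4.13,0,0,0,-5.33],[2.4,-4.13,0,0,0,-5.33],[2.4,-4.13,0,0,0,-5.33],[2.4,-4.13,0,0,0,-5.33],[2.4,-4.13,0,0,0,-5.33],[2.4,-4.13,0,0,0,-5.33],[0,0,0,0,0,0],[0,0,0,0,0,0]]' 6 20
python3 - <<'E'
from h import *
s=ctrl.state(); R=s['eef_rot'];print(s['time'],s['tool_pos'],R.round(3),s['joint_positions'].round(1),np.degrees(np.arctan2(R[1,1],R[0,1])))
for n in ('top','scene'):
    W=world(ctrl.capture(n))
    p=W[((W>[.46,-.15,.145])&(W<[.6,-.085,.17])).all(-1)]
    if len(p): print(n,len(p),cv2.minEnclosingCircle(p[:,:2].astype(np.float32)))
c=ctrl.capture('wrist'); save(c,'wrist1.png'); print(c['mtx'],c['tool_from_camera'])
E
```

```text
time: 3.05
tool_pos: [0.5443, -0.0303, 0.2515]
eef_rot: [[0.166, 0.986, -0.001], [0.986, -0.166, 0.001], [0.001, -0.001, -1.0]]
wrist_force: [0.4, 0.3, -0.2]
grip_width: 0.654
3.05 [ 0.54433251 -0.03032974  0.25150876] [[ 0.166  0.986 -0.001]
 [ 0.986 -0.166  0.001]
 [ 0.001 -0.001 -1.   ]] [ -8.7  16.3  10.8 105.1  -3.6  59.1  -5.9] -9.5516106089368
top 396 ((0.5335630178451538, -0.1044616550207138), 0.02229049988090992)
scene 143 ((0.5339380502700806, -0.10151571780443192), 0.021940914914011955)
[[297.31863964   0.         259.26100531]
 [  0.         297.31863964 196.90907944]
 [  0.           0.           1.        ]] [[ 6.65715823e-04 -9.60682738e-01 -2.77647679e-01  7.54643230e-02]
 [ 9.99999357e-01  8.94493971e-04 -6.97320877e-04 -8.46678812e-04]
 [ 9.18258304e-04 -2.77647036e-01  9.60682716e-01 -1.32484576e-01]
 [ 0.00000000e+00  0.00000000e+00  0.00000000e+00  1.00000000e+00]]
```

View pics/wrist1.png

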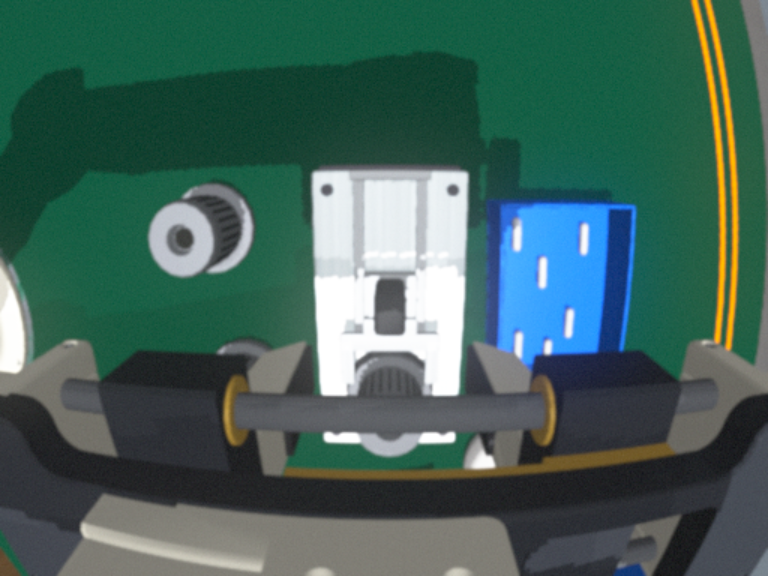

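The wrist view shows the jaws straddling the block at (390,305), with the stand aligned. I'll descend, then grip the block.

```bash
python3 -m jog '[[0.05,-0.1,-3,0,0,0],[0,0,-3,0,0,0],[0,0,-2.3,0,0,0],[0,0,-1.0,0,0,0],[0,0,-1.0,0,0,0],[0,0,0,0,0,0],[0,0,0,0,0,0]]' 6 20 && python3 -m jog '[[0,0,0,0,0,0],[0,0,0,0,0,0],[0,0,0,0,0,0],[0,0,0,0,0,0],[0,0,0,0,0,0],[0,0,0,0,0,0]]' 0.5 15
```

```text
time: 4.08
tool_pos: [0.5457, -0.0319, 0.1494]
eef_rot: [[0.167, 0.986, 0.001], [0.986, -0.167, 0.0], [0.0, 0.001, -1.0]]
wrist_force: [-0.2, -0.4, -0.3]
grip_width: 0.653
time: 4.82
tool_pos: [0.5441, -0.0318, 0.1486]
eef_rot: [[0.167, 0.986, -0.002], [0.986, -0.167, 0.0], [-0.0, -0.002, -1.0]]
wrist_force: [-4.3, 0.2, 4.3]
grip_width: 0.193
```

Gripped at 17.7 mm, which matches the block's 18 mm. Now I'll slide along the stand's +y.

```bash
python3 -m jog '[[0.08,0.49,0,0,0,0],[0.08,0.49,0,0,0,0],[0.08,0.49,0,0,0,0],[0.08,0.49,0,0,0,0],[0.08,0.49,0,0,0,0],[0.08,0.49,0,0,0,0],[0.08,0.49,0,0,0,0],[0.04,0.25,0,0,0,0],[0,0,0,0,0,0],[0,0,0,0,0,0]]' && python3 -m jog '[[0.02,0.1,0,0,0,0],[0.02,0.1,0,0,0,0],[0,0,0,0,0,0],[0,0,0,0,0,0]]'
```

```text
time: 6.08
tool_pos: [0.5503, 0.0051, 0.1486]
eef_rot: [[0.166, 0.986, -0.002], [0.986, -0.166, 0.0], [0.0, -0.002, -1.0]]
wrist_force: [-4.6, 0.7, 4.7]
grip_width: 0.197
time: 6.58
tool_pos: [0.5504, 0.0059, 0.1486]
eef_rot: [[0.167, 0.986, -0.002], [0.986, -0.167, -0.001], [-0.001, -0.002, -1.0]]
wrist_force: [-5.4, -1.2, 5.1]
grip_width: 0.193
```

```bash
python3 -m jog '[[0.03,0.2,0,0,0,0],[0.03,0.2,0,0,0,0],[0,0,0,0,0,0],[0,0,0,0,0,0]]'
```

```text
time: 7.08
tool_pos: [0.5505, 0.0062, 0.1486]
eef_rot: [[0.17, 0.985, -0.003], [0.985, -0.17, -0.005], [-0.005, -0.003, -1.0]]
wrist_force: [-7.5, -9.8, 6.6]
grip_width: 0.193
```

It's firmly at the stop: 4 mm commanded gave 0.3 mm, with 10 N. I'll relax, release, rise and look.

```bash
python3 -m jog '[[-0.05,-0.35,0,0,0,0],[0,0,0,0,0,0]]' && python3 -m jog '[[0,0,0,0,0,0],[0,0,0,0,0,0],[0,0,0,0,0,0],[0,0,0,0,0,0]]' 6 15 && python3 -m jog '[[0,0,2,0,0,0],[0,0,3,0,0,0],[0,0,3,0,0,0],[0,0,0,0,0,0]]' 7.5
python3 - <<'E'
from h import *
for n in ('top','scene'):
    c=ctrl.capture(n); save(c,n+'2.png'); W=world(c)
    p=W[((W>[.46,-.15,.145])&(W<[.6,-.085,.17])).all(-1)]
    if len(p): print(n,len(p),cv2.minEnclosingCircle(p[:,:2].astype(np.float32)))
    p=W[((W>[.46,-.07,.148])&(W<[.62,.06,.162])).all(-1)]
    if len(p): print('grip',len(p),np.median(p,0).round(4),cv2.minAreaRect(p[:,:2].astype(np.float32)))
E
```

```text
time: 7.32
tool_pos: [0.5504, 0.006, 0.1486]
eef_rot: [[0.168, 0.986, -0.002], [0.986, -0.168, -0.001], [-0.002, -0.002, -1.0]]
wrist_force: [-6.7, -3.0, 5.8]
grip_width: 0.194
time: 7.82
tool_pos: [0.5519, 0.0075, 0.1487]
eef_rot: [[0.166, 0.986, 0.0], [0.986, -0.166, 0.0], [0.0, 0.0, -1.0]]
wrist_force: [-0.2, -0.4, -0.6]
grip_width: 0.584
time: 8.32
tool_pos: [0.5536, 0.0074, 0.2314]
eef_rot: [[0.167, 0.986, 0.006], [0.986, -0.167, 0.001], [0.002, 0.005, -1.0]]
wrist_force: [0.2, 0.1, -0.9]
grip_width: 0.815
top 398 ((0.5335384011268616, -0.10442433506250381), 0.02227170579135418)
grip 168 [0.5531 0.0081 0.1555] ((0.551633358001709, 0.005809725262224674), (0.024403521791100502, 0.017384588718414307), 81.9722671508789)
```

View pics/scene2.png

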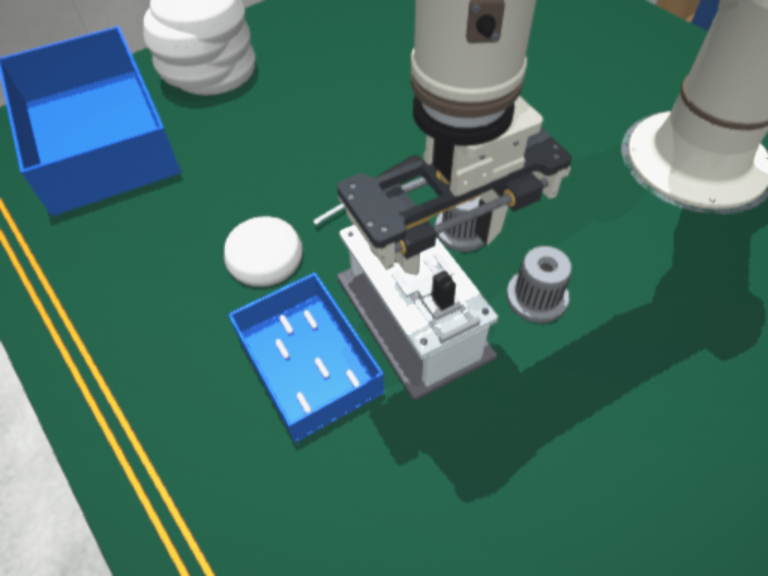

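The keeper is withdrawn: the block is 112 mm from the cap, so about 50 mm of travel. Next, over the cap.

```bash
python3 -m jog '[[-0.5,-2.8,0,0,0,0],[-0.5,-2.8,0,0,0,0],[-0.5,-2.8,0,0,0,0],[-0.45,-2.7,0,0,0,0],[0,0,0,0,0,0],[0,0,0,0,0,0]]' 7.5 15
python3 - <<'E'
from h import *
s=ctrl.state(); print(s['tool_pos'],s['joint_positions'].round(1)); c=ctrl.capture('wrist'); save(c,'wrist2.png')
E
```

```text
time: 9.18
tool_pos: [0.5318, -0.1026, 0.2278]
eef_rot: [[0.166, 0.986, -0.002], [0.986, -0.166, 0.001], [0.001, -0.002, -1.0]]
wrist_force: [-0.4, 0.1, -0.7]
grip_width: 0.819
[ 0.53181378 -0.10255305  0.22778846] [ -2.8  17.6  13.1 106.9  -4.8  56.1   2.8]
```

View pics/wrist2.png

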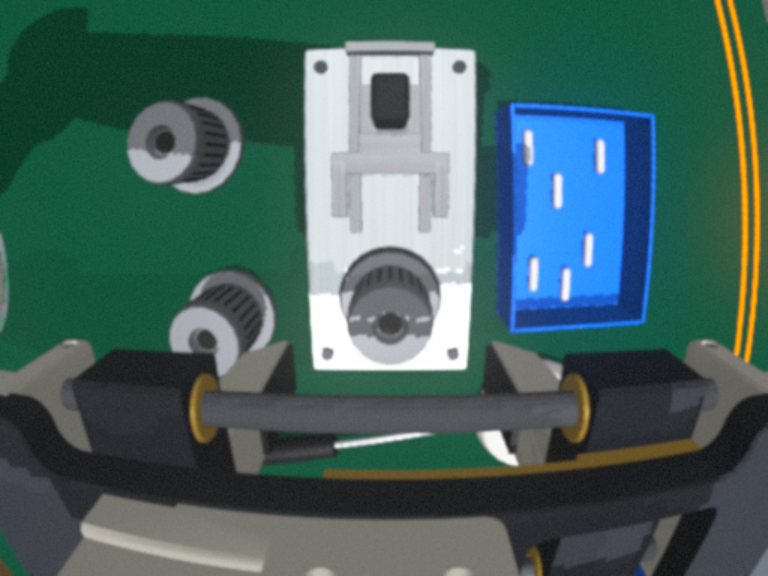

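The cap at (390,320) is centred between the fingers, and the fork is clear of its flange. I'll descend and grip.

```bash
python3 -m jog '[[0.05,-0.05,-2.5,0,0,0],[0.05,0,-2.5,0,0,0],[0,0,-1.9,0,0,0],[0,0,-1.0,0,0,0],[0,0,0,0,0,0],[0,0,0,0,0,0]]' 7.5 15 && python3 -m jog '[[0,0,0,0,0,0],[0,0,0,0,0,0],[0,0,0,0,0,0],[0,0,0,0,0,0],[0,0,0,0,0,0]]' 3.5 15
```

```text
time: 9.98
tool_pos: [0.5338, -0.104, 0.1504]
eef_rot: [[0.166, 0.986, 0.001], [0.986, -0.166, -0.0], [0.0, 0.001, -1.0]]
wrist_force: [-0.3, -0.8, 0.6]
grip_width: 0.814
time: 10.6
tool_pos: [0.5331, -0.1042, 0.1499]
eef_rot: [[0.167, 0.986, -0.0], [0.986, -0.167, 0.0], [0.0, -0.0, -1.0]]
wrist_force: [0.1, -0.3, 1.9]
grip_width: 0.478
```

Gripped at 43.9 mm, and centred. I'll try the normal thread first, counter-clockwise (+z), watching the torque.

```bash
python3 -c "
from plant import ctrl;s=ctrl.state();print(s['ft_torque'])"
python3 -m jog '[[0,0,0,0,0,2],[0,0,0,0,0,2],[0,0,0,0,0,2],[0,0,0,0,0,2],[0,0,0,0,0,0],[0,0,0,0,0,0]]'; python3 -c "
from plant import ctrl;s=ctrl.state();print(s['ft_torque'])"
```

```text
[-0.11709216  0.21228296 -0.04586953]
time: 11.35
tool_pos: [0.5333, -0.1042, 0.1499]
eef_rot: [[0.028, 1.0, 0.0], [1.0, -0.028, 0.0], [0.0, 0.0, -1.0]]
wrist_force: [-0.2, 0.2, 3.2]
grip_width: 0.475
[0.06216298 0.08905922 0.03630947]
```

```bash
python3 -m jog '[[0,0,0,0,0,4],[0,0,0,0,0,4],[0,0,0,0,0,4]]'; python3 -c "
from h import *;s=ctrl.state();print(s['ft_torque'])
save(ctrl.capture('wrist'),'wrist3.png')"; python3 -m jog '[[0,0,0,0,0,0],[0,0,0,0,0,0]]';python3 -c "
from h import *;s=ctrl.state();print(s['ft_torque'])"
```

```text
time: 11.72
tool_pos: [0.5333, -0.1043, 0.1499]
eef_rot: [[-0.183, 0.983, 0.0], [0.983, 0.183, -0.0], [-0.0, 0.0, -1.0]]
wrist_force: [0.4, -0.7, 4.7]
grip_width: 0.476
[-0.04748329  0.03379461 -0.03957107]
time: 12.02
tool_pos: [0.5333, -0.1044, 0.1499]
eef_rot: [[-0.179, 0.984, 0.0], [0.984, 0.179, -0.0], [-0.0, 0.0, -1.0]]
wrist_force: [0.2, -1.4, 3.6]
grip_width: 0.476
[-0.16604125  0.07171776  0.08444564]
```

No opposing torque after 20°, so it appears to be turning freely. I'll continue to 59° in total and test with a small lift.

```bash
python3 -m jog '[[0,0,0,0,0,5],[0,0,0,0,0,5],[0,0,0,0,0,5],[0,0,0,0,0,5],[0,0,0,0,0,5],[0,0,0,0,0,5],[0,0,0,0,0,5],[0,0,0,0,0,4],[0,0,0,0,0,0],[0,0,0,0,0,0]]';python3 -c "
from h import *;s=ctrl.state();R=s['eef_rot'];print(s['ft_torque'],np.degrees(np.arctan2(R[1,1],R[0,1])),s['joint_positions'].round(1))
c=ctrl.capture('scene');save(c,'scene3.png')"
python3 -m jog '[[0,0,0.2,0,0,0],[0,0,0.2,0,0,0],[0,0,0.2,0,0,0],[0,0,0,0,0,0]]'
```

```text
time: 13.28
tool_pos: [0.5333, -0.1042, 0.1499]
eef_rot: [[-0.758, 0.652, 0.0], [0.652, 0.758, -0.0], [-0.0, 0.0, -1.0]]
wrist_force: [0.0, 0.1, 5.0]
grip_width: 0.476
[-0.11677193  0.01699274  0.03520464] 49.316430859513844 [  8.8  23.3  -0.7 110.    0.4  46.8  57.2]
time: 13.82
tool_pos: [0.5331, -0.1042, 0.1557]
eef_rot: [[-0.759, 0.651, -0.0], [0.651, 0.759, 0.0], [0.0, 0.0, -1.0]]
wrist_force: [0.6, 0.2, -1.2]
grip_width: 0.475
```

It rose 6 mm with only about 1 N, the cap's weight, so it came free on the normal thread. I'll lift to 10 cm.

```bash
python3 -m jog '[[0,0,0.6,0,0,0],[0,0,1,0,0,0],[0,0,1.5,0,0,0],[0,0,1.5,0,0,0],[0,0,1.5,0,0,0],[0,0,1.5,0,0,0],[0,0,1.2,0,0,0],[0,0,0.6,0,0,0],[0,0,0,0,0,0],[0,0,0,0,0,0],[0,0,0,0,0,0]]'
python3 - <<'E'
from h import *
c=ctrl.capture('scene');save(c,'scene4.png');W=world(c)
for r in ctrl.regions_of('cap','scene'):
    p=W[r['mask']];print(round(r['conf'],2),r['at'],np.nanpercentile(p,[3,50,97],axis=0).round(3).tolist())
save(ctrl.capture('wrist'),'wrist4.png')
c=ctrl.capture('top');W=world(c)
p=W[((W>[.46,-.07,.148])&(W<[.62,.06,.162])).all(-1)]
if len(p): print('grip',len(p),cv2.minAreaRect(p[:,:2].astype(np.float32)))
E
```

```text
time: 15.2
tool_pos: [0.5328, -0.1041, 0.2491]
eef_rot: [[-0.759, 0.651, -0.001], [0.651, 0.759, 0.0], [0.001, -0.001, -1.0]]
wrist_force: [-0.1, 0.4, -0.3]
grip_width: 0.477
0.9 [310.2, 145.5] [[0.366, -0.147, 0.005], [0.403, -0.11, 0.051], [0.424, -0.088, 0.073]]
0.79 [361.3, 191.4] [[0.369, 0.0, 0.004], [0.408, 0.035, 0.054], [0.429, 0.061, 0.073]]
0.65 [259.3, 126.1] [[0.521, -0.11, 0.205], [0.547, -0.084, 0.21], [0.561, -0.074, 0.219]]
grip 120 ((0.5514918565750122, 0.004474806599318981), (0.023889552801847458, 0.01850789040327072), 78.21339416503906)
```

View pics/scene4.png

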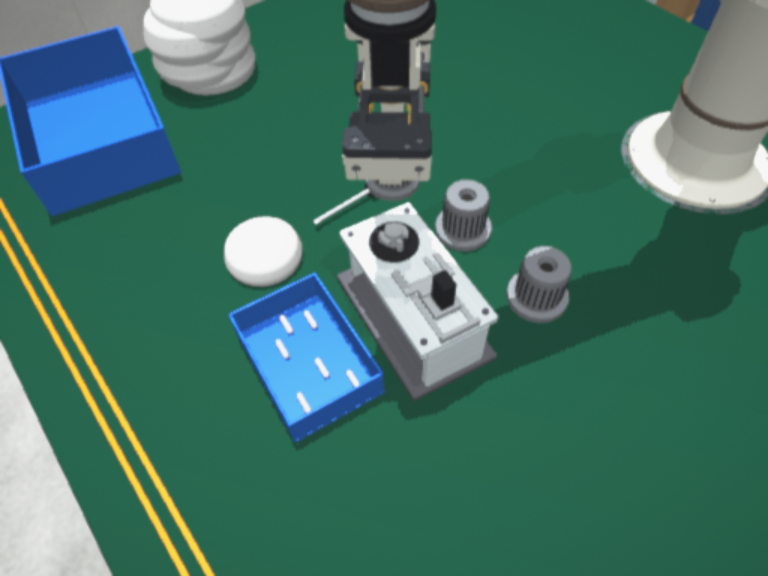

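View pics/wrist4.png

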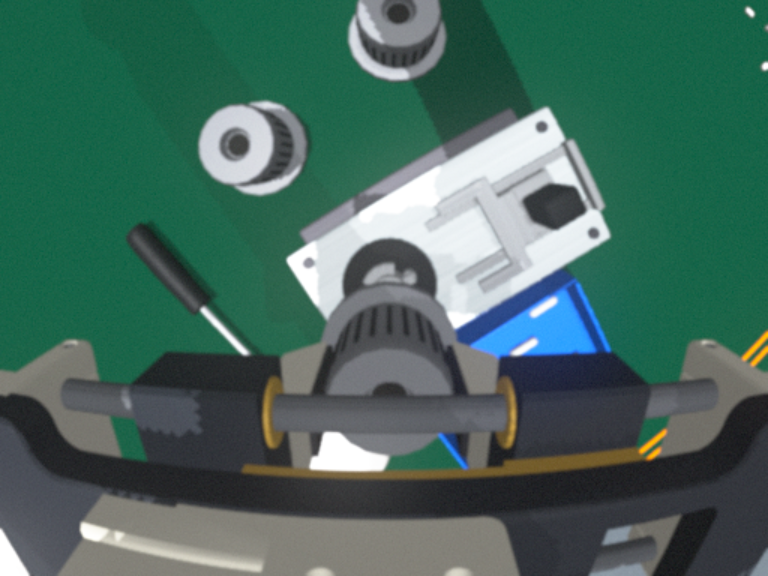

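The cap is in the gripper with its flange top at z≈0.211, so the underside is at about 0.204, 10 cm above the seat. The bare nose shows below at (393,240) in the scene view. The keeper is still at its stop and the bystanders haven't moved. Handing in.

```bash
python3 -c "
from plant import ctrl
print(ctrl.state()['grip_width'],ctrl.state()['tool_pos']); print(ctrl.finish_job())"
```

```text
0.4772433220472137 [ 0.53303887 -0.10413886  0.24946287]
the job is handed in; nothing more can be done
None
```

I slid the keeper to its end stop, loosened the cap and lifted it off the nose. I handed the job in with the cap held about 10 cm above its seat, at about 15 s on the clock; no verdict was reported.

- **Keeper:** it moved about 38 mm until it stopped dead, with 10 N against the stop. A later camera check put the grip block about 110 mm from the driver's axis, which means fully withdrawn.
- **Cap:** I gripped it at 15 N and turned it 59° counter-clockwise (normal thread). It lifted at about 1 N, so I did not need to try the other way.
- **Last checks:** the gripper was still closed on the 44 mm barrel. The cap was upright over the bare nose with its underside at about z = 0.204 m. The tray, small screwdriver and shell looked unmoved in the pictures.
- **Disagreements:** the wrist torque readings were too noisy to show which way the thread runs, so the lift test settled it. The two fixed cameras disagreed on the cap's centre by 2–3 mm in y, and I aimed between their readings.

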